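Unhook the charcoal tray from its carry rack

ROBOT

A 6-joint arm with a two-finger parallel gripper is mounted at the origin on the work surface; the furniture and walls round the work are solid. World frame = base frame: x ahead of the robot, y to its left, z up, the work surface at z = 0. Lengths are in m, angles in rad, forces in N, time in s.
With the tool pointing down it reaches from about 0.35 to 0.725 m from the base axis. Payload 6 kg.
Tool frame: the origin (TCP) lies at the centre of the arm's flange, where the gripper is bolted on; the fingertips stand robot.finger_overhang ahead of it and the grasp point (between the pads) lies 155 mm ahead of it (robot.finger_overhang is the distance from the TCP to the fingertips, in m); z points along the fingers, y is the line along which they close (so a half turn about z gives the same grasp; the last joint's range is limited). The gripper opens to 85 mm and grips with 20 to 120 N. Pads are 22 mm wide; open, the fingers measure 114 mm over their backs; the gripper's body (76 mm by 85 mm) begins 54 mm behind the grasp point. The pads swing forward as they close: fully open they stand 13 mm farther back than shut.
Start: joints at [-0.831, 0.04, 0.085, 0, -1.615, -0.334], TCP at [0.237, -0.551, 0.405] pointing down, gripper open.
Joint ranges: [-2.56, 2.56], [-1.29, 2.01], [-1.08, 1.49], [-3.29, 1.98], [-2.81, -0.18], [-2.99, 2.99]. Speed limits (rad/s): [2.57, 2.57, 3.01, 3.14, 3.14, 3.14].

INTERFACE

Orientations are given as a unit quaternion [w, x, y, z].
In Python, from cell import robot gives the robot as it stands.
- The arm moves only by the tool arm_command, never from a script. Its argument "motion" is a list of rows, each a list of 5 numbers: the opening, from 0 (shut) to 1 (fully open), then the shift along the world's x, y, z normalised to -1 to 1, where 1 is 0.05 m, then the turn about the world's z normalised to -1 to 1, where 1 is pi/2 rad. A call has 1 to 20 rows; each row shifts and turns the commanded pose from where the row before left it; what a row does not reach is not made up. A row lasts 1/12 s, in which the tool goes at most 41.7 mm and 7.16 degrees, less where a joint would pass 70% of its speed; a pose out of reach is approached as far as the arm can. A call with a number of a shift or a turn outside -1 to 1 is refused whole. A call with a gripper value outside its range is refused whole. The fingers move at their own pace and stop on an object; the grip force is fixed at half the most. Time passes only in rows, so rows that do not move let the fingers close. It gives the time, the measured TCP pose, the force, the opening and the grip force at its end, in the units of the state.
- robot.get_state(): the state, without advancing time (a new reading comes with each control period).
- robot.camera(name): name is "side" or "top"; returns the picture (400x640x3 uint8, blue, green, red); there is no depth.
- robot.camera_info(name): a dict with "vertical_fov" (degrees; the focal length in pixels is half the picture's height over the tangent of half this angle, whatever the lens; pixels are square), "cx", "cy" (the principal point, pixels), "camera_from_world" (4x4, takes a point from world to camera coordinates). Camera axes: x right, y up, looking along -z (the intrinsics and any distortion apply to the point x, -y, -z); pixel columns grow to the right and rows downward; lengths in m; the calibration is good to about 2 mm. A picture is of the moment at which its call begins. camera_info takes no time and is no camera call.
- robot.sign_off(): hands the job in; it is judged then, once.
The state is a dict: "time": time; "q": joint angles; "qvel": joint speeds; "effort": joint torques, N m; "eef_pos": TCP position; "ee_rot": TCP orientation; "wrist_force": force on the tool from outside, world axes, zero at the start; "torque": the same for the moment, N m; "width": opening from 0.0 (shut) to 1.0 (fully open); "finger_force": force on a finger pad.
Only numpy, scipy, OpenCV 4.12 (cv2) and the standard library are available. Lean on these libraries where they do the work, as an engineer would, in place of code of your own. Each camera call takes 0.05 s, during which the arm holds its last target. There are 200 camera calls.

TASK

Take the charcoal tray out of its carry rack and put it down gently on the cork mat, centred and square, without spilling it or disturbing the ink bottle and the varnish jar that stand between. A lip in front and a clip over its tongue at the back keep the tray in, so raise its front by the handle until it tips back clear of the lip, then draw it out through the steel frame. The frame is set higher or lower from day to day, so feel for where it is and never force the tray or the rack.

Things in the scene. Friction and masses are not known exactly. Their poses are not given: they have to be found in the camera images.
- tray_mid (a point): Centre of the box of the wooden charcoal tray, half-way up (14 mm above its underside). Tray axes: x to its back, y to its left, z up. The box is 90 mm long (x) and 120 wide (y); its front wall is 28 mm high, the others 22. It weighs 0.15 to 0.31 kg; the charcoal sticks in it would fall out if it were tipped beyond 30 degrees.
- tray_grip (a point): Centre of the tray's dark wooden handle, a block 40 mm long (x), 18 wide (y), 24 high; tray axes. It lies 84 mm in front (-x) of the tray's centre and 2 mm above it. A neck 16 mm wide and 7 high joins it, through the steel frame, to the front wall. The tops of handle, neck and front wall are level, 28 mm above the underside.
- tray_tongue (a point): Middle of the rear end of the tray's steel tongue, at the level of its underside, 60 mm behind (+x) the tray's centre; tray axes. The tongue is 4 mm thick, 100 wide and sticks out 15 mm behind the back wall, under the rack's clip. The tray tips back about this end, which rests on the rack's floor.
- tray: The same tray; its origin is the centre of the underside of its box, 14 mm below tray_mid.
- rack: Plywood carry rack, fixed, 148 mm wide, 127 deep; origin on the table under the tray's place; x to its back, y to its left; its front looks to -x. Its floor is 14 mm above the table, its sides are 50 mm high with 128 mm between them. In front it has a steel keeper frame, screwed tight, through whose window the handle sticks out. The rack bears at most 25 N.
- clip (a point): Middle of the underside of the steel clip across the back of the rack, 9.5 mm above the rack's floor, 58.5 mm behind the rack's origin; rack axes. It covers x = 50 to 66 mm and holds down the tray's tongue, so that the tray cannot be lifted level by more than 5 mm. The back board stands at x = 64 mm.
- lip_lowest (a point): Point on the rack in the plane of the 4 mm thick keeper frame (x = -51 mm), 8 mm above the rack's floor: the LOWEST place the retaining lip can have. The real lip, the lower edge of the window, is 0 to 12 mm above it, set by hand and not measured. Window 128 mm wide, 31 high, upper bar over it 9 high. When the neck touches the upper bar, the tray's front is 2 to 3 mm above the lip.
- mat: Square cork mat, 170 x 170 mm, 8 mm thick, fixed flat on the table; origin at the centre of its underside, on the table.
- ink_bottle: Slim black ink bottle with a dropper, 38 mm across, 92 mm high, standing between rack and mat; origin at its underside. A bystander.
- jar: Amber varnish jar, 52 mm across, 73 mm high, standing between rack and mat; origin at its underside. A bystander.

How it is judged:
By the outcome, as a careful person would: the job done as asked, in the order asked, and still so for the second after the job is handed in, with the robot touching nothing.
It also fails if it takes over 72 s, if anything falls off the work surface, if the arm or the gripper's body presses on something with over 40 N, if the wrist force passes 120 N, or if a joint passes its speed limit or range.

## Working session

There is one attempt and no reset: what is moved stays moved. The work goes in short steps, Python scripts to look and compute and a tool call to move; the robot and the scene stay as the last step left them, time stands still between calls to the robot, and variables do not carry over. Pictures are saved under pics/ and viewed, at most 10 in all, crops included, and the job is handed in when it is done.

Besides the shell and the picture viewer there is one more tool, called after "Request:" in YAML: its name, and indented under it one key for each argument. arm_command: Moves the arm, as the interface text tells. Its arguments: {"type":"object","properties":{"motion":{"type":"array"}},"required":["motion"]}

```bash
mkdir -p pics; ls
cat > h.py <<'E'
import numpy as np, cv2
from cell import robot
def info(n):
    i=robot.camera_info(n); f=200/np.tan(np.radians(i["vertical_fov"])/2)
    return f,i["cx"],i["cy"],np.array(i["camera_from_world"]),i
def ray(n,u,v):
    f,cx,cy,T,_=info(n); d=np.array([(u-cx)/f,-(v-cy)/f,-1.]); R=T[:3,:3]
    return -R.T@T[:3,3], R.T@d
def plane(n,u,v,z):
    o,d=ray(n,u,v); return o+d*(z-o[2])/d[2]
def two(a,b):
    o1,d1=ray(*a);o2,d2=ray(*b)
    A=np.stack([d1,-d2],1); s=np.linalg.lstsq(A,o2-o1,rcond=None)[0]
    p,q=o1+s[0]*d1,o2+s[1]*d2
    return (p+q)/2,np.linalg.norm(p-q)
def proj(n,P):
    f,cx,cy,T,_=info(n); p=T[:3,:3]@np.array(P)+T[:3,3]
    return cx+f*p[0]/-p[2], cy-f*p[1]/-p[2]
E
python3 - <<'E'
from h import *
for n in("side","top"):
    cv2.imwrite(f"pics/{n}0.png",robot.camera(n)); print(n,robot.camera_info(n))
print(robot.get_state(),robot.finger_overhang)
E
```

```text
pics
side {'vertical_fov': 53.4969802794876, 'cx': 320.9889882471947, 'cy': 201.75931378619853, 'camera_from_world': array([[-0.84853653, -0.52869207, -0.02169008,  0.46927239],
       [ 0.28889975, -0.49723967,  0.81810124, -0.28981567],
       [-0.4433088 ,  0.68792253,  0.57466503, -0.56920076],
       [ 0.        ,  0.        ,  0.        ,  1.        ]])}
top {'vertical_fov': 48.23542132603172, 'cx': 318.18762309193903, 'cy': 201.81688523042163, 'camera_from_world': array([[ 0.00663084, -0.99988071,  0.01395001, -0.11564941],
       [ 0.99699943,  0.00768638,  0.07702632, -0.60496341],
       [-0.07712435,  0.0133974 ,  0.99693146, -1.03156044],
       [ 0.        ,  0.        ,  0.        ,  1.        ]])}
{'time': 0.1, 'q': array([-8.31301953e-01,  4.07822799e-02,  8.39057257e-02, -4.14443785e-04,
       -1.61549488e+00, -3.33713568e-01]), 'qvel': array([ 0.0001307 , -0.00198049,  0.00178903,  0.00174916, -0.00094312,
       -0.00055259]), 'effort': array([-5.37429733e-03, -3.69347298e+01,  3.48278975e+01,  6.95170641e+00,
       -4.54751818e-03,  3.06323909e-05]), 'eef_pos': array([ 0.23693398, -0.55122316,  0.40375726]), 'ee_rot': array([-2.24687281e-04, -2.01510128e-01,  9.79486092e-01,  7.82695106e-04]), 'wrist_force': array([ 0.84884771, -0.36791683, -0.59801892]), 'torque': array([ 0.02181847, -0.02281752,  0.00352901]), 'finger_force': 0.0, 'width': 0.9966481273785834} 0.1734
```

View pics/side0.png

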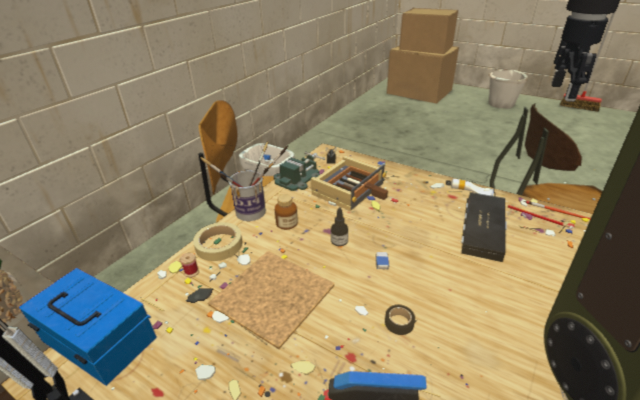

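View pics/top0.png

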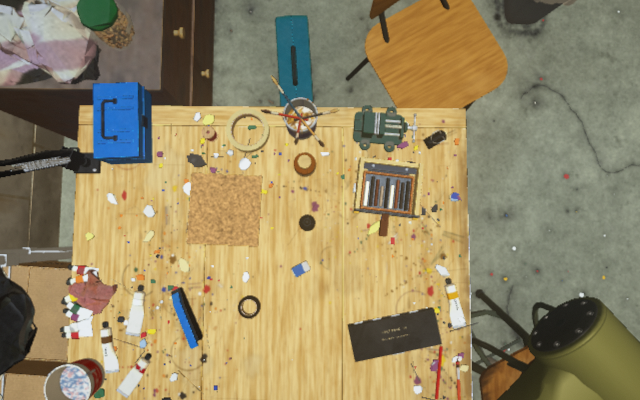

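The top view shows the rack at about (387,187), its handle pointing down at (384,225), the mat at (224,210), the ink bottle at (307,222) and the jar at (304,163). I'll zoom in next.

Run:
```python
from h import *
t=cv2.imread("pics/top0.png");s=cv2.imread("pics/side0.png")
a=cv2.resize(t[150:250,340:440],None,fx=5,fy=5,interpolation=cv2.INTER_CUBIC)
b=cv2.resize(s[150:215,300:400],None,fx=8,fy=8,interpolation=cv2.INTER_CUBIC)
cv2.imwrite("pics/ct.png",a);cv2.imwrite("pics/cs.png",b)
# mat, cork mask in both
for n,im,r in(("top",t,(160,260,175,275)),("side",s,(245,345,200,340))):
    hsv=cv2.cvtColor(im,cv2.COLOR_BGR2HSV); c=hsv[210,224] if n=="top" else hsv[295,272]
    y0,y1,x0,x1=r; sub=cv2.GaussianBlur(im,(5,5),0)[y0:y1,x0:x1]
    g=sub[:,:,2]; th,m=cv2.threshold(g,0,255,cv2.THRESH_BINARY_INV|cv2.THRESH_OTSU)
    m=cv2.morphologyEx(m,cv2.MORPH_OPEN,np.ones((9,9)))
    m=cv2.morphologyEx(m,cv2.MORPH_CLOSE,np.ones((9,9)))
    k=max(cv2.findContours(m,0,2)[0],key=cv2.contourArea)
    h=cv2.convexHull(k); q=cv2.approxPolyDP(h,8,True)[:,0]+[x0,y0]
    print(n,c,th,q.tolist())
    W=np.array([plane(n,*(p[0]+[x0,y0]),.008)[:2] for p in k]).astype(np.float32)
    print(cv2.minAreaRect(W));
```

```text
top [ 17 130 185] 203.0 [[246, 175], [248, 228], [229, 245], [202, 223], [198, 189]]
((0.5841271877288818, 0.11537545174360275), (0.1672542244195938, 0.11704150587320328), 3.855428457260132)
side [ 17 119 190] 197.0 [[242, 245], [238, 256], [205, 260]]
((0.7452969551086426, 0.07982668280601501), (0.07816632837057114, 0.046217743307352066), 45.427486419677734)
```

View pics/ct.png

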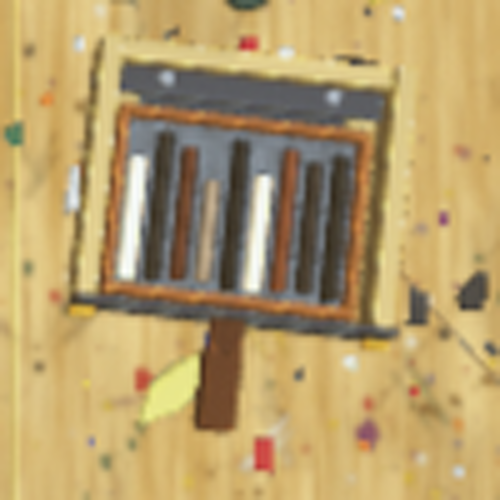

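View pics/cs.png

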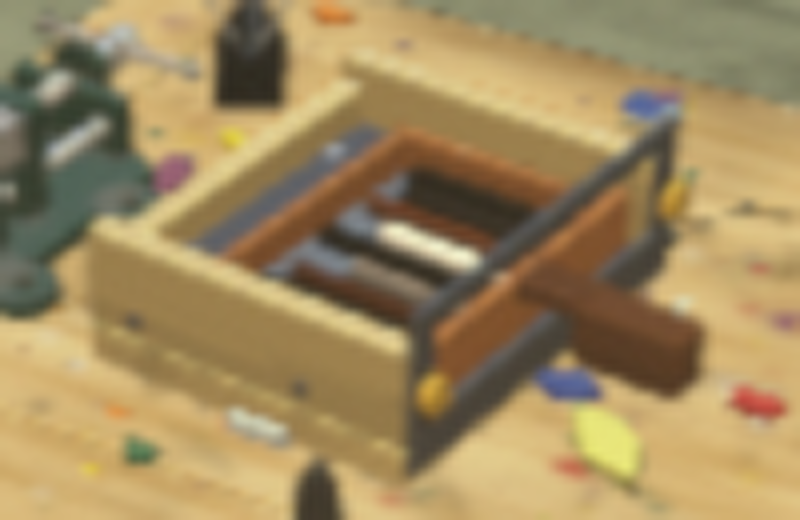

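Crops: the tray's handle front edge is at crop (215,428) in the top view and about (688,338) in the side view. The keeper's upper-bar ends and the rack's rear corners are clear in both views.

Run:
```python
from h import *
T=lambda x,y:(340+x/5-.4,150+y/5-.4); S=lambda x,y:(300+x/8-.44,150+y/8-.44)
pts={"handle_front_top":((215,427),(685,337)),"bar_topL":((77,298),(415,308)),"bar_topR":((396,332),(675,112)),
"backL":((106,40),(94,228)),"backR":((400,70),(355,62)),"sideL_front":((80,293),(410,345)),"trayfrontL":((103,288),(433,335)),"trayfrontR":((353,318),(630,195))}
for k,(a,b) in pts.items():
    p,e=two(("top",*T(*a)),("side",*S(*b))); print(k,p.round(4),round(e,4))
for n in("top","side"): print(n,ray(n,320,200)[0])
for k,(a,z) in {"h_front":((215,427),.042),"h_neckend":((226,322),.042),"outL":((90,297),.064),"outR":((385,328),.064),"bL":((103,40),.064),"bR":((401,68),.064)}.items(): print(k,plane("top",*T(*a),z).round(4))
t=cv2.imread("pics/top0.png");s=cv2.imread("pics/side0.png")
# mat in hue/sat texture
for n,im,(x0,x1,y0,y1) in(("top",t,(170,285,155,265)),("side",s,(190,350,240,350))):
    L=cv2.cvtColor(im,cv2.COLOR_BGR2LAB).astype(float)
    hsv=cv2.cvtColor(im,cv2.COLOR_BGR2HSV)
    print(n,"mat",hsv[(slice(200,220),slice(215,235)) if n=="top" else (slice(285,305),slice(262,282))].reshape(-1,3).mean(0),L[205:215,215:235].reshape(-1,3).mean(0) if n=="top" else L[290:300,262:282].reshape(-1,3).mean(0),
      "wood",L[225:235,270:280].reshape(-1,3).mean(0) if n=="top" else L[270:280,345:355].reshape(-1,3).mean(0))
a=cv2.resize(t[150:270,170:330],None,fx=5,fy=5,interpolation=cv2.INTER_CUBIC);cv2.imwrite("pics/mt.png",a)
b=cv2.resize(s[190:350,180:360],None,fx=3.7,fy=3.7,interpolation=cv2.INTER_CUBIC);cv2.imwrite("pics/ms.png",b)
```

```text
handle_front_top [ 0.5297 -0.2607  0.0386] 0.0026
bar_topL [ 0.5872 -0.1937  0.0681] 0.0021
bar_topR [ 0.5722 -0.3394  0.0657] 0.0004
backL [ 0.7089 -0.2087  0.0498] 0.0027
backR [ 0.6948 -0.3475  0.0469] 0.0012
sideL_front [ 0.5903 -0.1967  0.0524] 0.0017
trayfrontL [ 0.5911 -0.2086  0.0489] 0.0023
trayfrontR [ 0.5798 -0.3256  0.0396] 0.0004
top [ 0.52435659 -0.0971654   1.07660648]
side [0.22959073 0.49555876 0.57437689]
h_front [ 0.5285 -0.2607  0.042 ]
h_neckend [ 0.5772 -0.266   0.042 ]
outL [ 0.587  -0.2005  0.064 ]
outR [ 0.5739 -0.3349  0.064 ]
bL [ 0.7052 -0.2065  0.064 ]
bR [ 0.6934 -0.3435  0.064 ]
top mat [ 17.395  128.9875 191.5275] [165.95  136.255 163.355] wood [195.62 129.45 168.89]
side mat [ 16.99   119.5425 192.17  ] [167.545 136.05  160.16 ] wood [200.78 129.56 163.63]
```

View pics/mt.png

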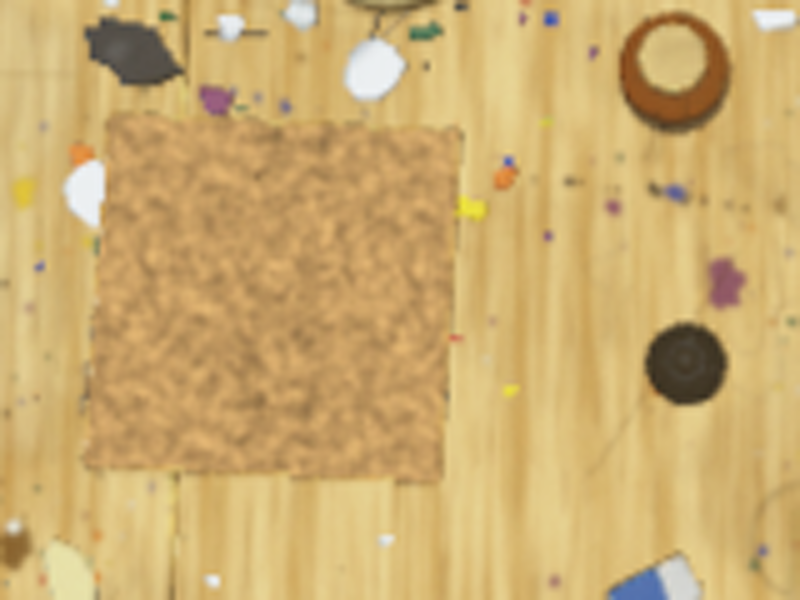

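View pics/ms.png

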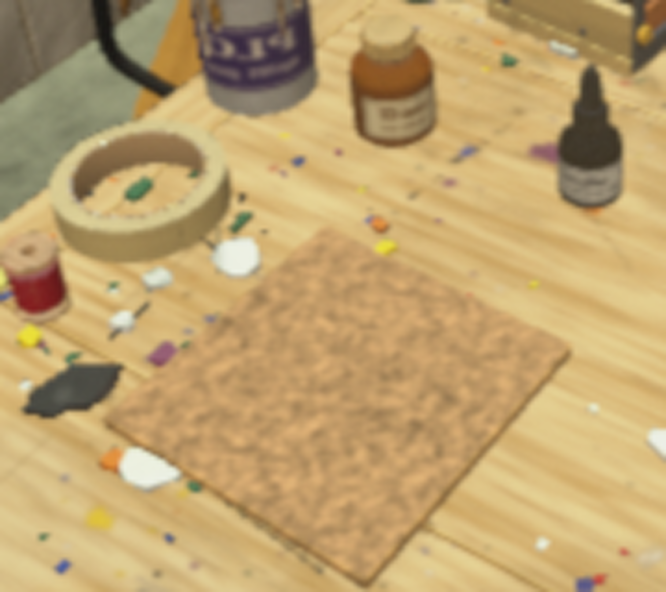

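The mat's corners are sharp in both views; in the top crop they are (108,114), (460,130), (441,482) and (87,466). I'll compute the mat pose and approach the handle, whose grip is about (0.548,-0.263) with yaw -0.10.

Run:
```python
from h import *
T=lambda x,y:(170+x/5-.4,150+y/5-.4); S=lambda x,y:(180+x/3.7-.36,190+y/3.7-.36)
c=[((108,114),(108,420)),((460,130),(325,230)),((441,482),(570,350)),((87,466),(367,582))]
P=np.array([two(("top",*T(*a)),("side",*S(*b)))[0] for a,b in c]); Q=np.array([plane("top",*T(*a),.008) for a,b in c])
for M in(P,Q):
    print(M.round(4).tolist(),M.mean(0).round(4)); v=M[0]+M[1]-M[2]-M[3]; w=M[0]+M[3]-M[1]-M[2]
    print(np.arctan2(v[1],v[0]),np.arctan2(-w[0],w[1]))
print("bottle",plane("top",*T(686,364),.09),"jar",plane("top",*T(674,60),.073))
```

```text
[[0.6757, 0.1946, 0.0053], [0.6705, 0.0261, 0.0027], [0.5018, 0.0328, 0.0017], [0.5081, 0.2009, 0.0045]] [0.589  0.1136 0.0036]
-0.03868160929873673 -0.03421278656344525
[[0.6755, 0.194, 0.008], [0.6692, 0.0251, 0.008], [0.5006, 0.0313, 0.008], [0.5071, 0.1991, 0.008]] [0.5881 0.1124 0.008 ]
-0.033784228743241336 -0.037984675349219614
bottle [ 0.55493461 -0.08559608  0.09      ] jar [ 0.69324796 -0.07876988  0.073     ]
```

Request:
arm_command:
  motion:
    - [1,0.444,0.411,-0.149,-0.0229]
    - [1,0.444,0.411,-0.149,-0.0229]
    - [1,0.444,0.411,-0.149,-0.0229]
    - [1,0.444,0.411,-0.149,-0.0229]
    - [1,0.444,0.411,-0.149,-0.0229]
    - [1,0.444,0.411,-0.149,-0.0229]
    - [1,0.444,0.411,-0.149,-0.0229]
    - [1,0.444,0.411,-0.149,-0.0229]
    - [1,0.444,0.411,-0.149,-0.0229]
    - [1,0.444,0.411,-0.149,-0.0229]
    - [1,0.444,0.411,-0.149,-0.0229]
    - [1,0.444,0.411,-0.149,-0.0229]
    - [1,0.444,0.411,-0.149,-0.0229]
    - [1,0.444,0.411,-0.149,-0.0229]
    - [1,0,0,0,0]
    - [1,0,0,0,0]

```text
time: 1.43
eef_pos: [0.5484, -0.2623, 0.2988]
ee_rot: [-0.001, 0.048, 0.999, 0.0]
wrist_force: [-0.5, -0.2, 0.3]
width: 0.999
finger_force: 0.0
```

Request:
arm_command:
  motion:
    - [1,0,0,-0.3,0]
    - [1,0,0,-0.3,0]
    - [1,0,0,-0.3,0]
    - [1,0,0,-0.3,0]
    - [1,0,0,-0.3,0]
    - [1,0,0,-0.3,0]
    - [1,0,0,-0.3,0]
    - [1,0,0,0,0]
    - [0.4,0,0,0,0]
    - [0.4,0,0,0,0]
    - [0.4,0,0,0,0]
    - [0.4,0,0,0,0]

```text
time: 2.43
eef_pos: [0.5479, -0.2638, 0.1968]
ee_rot: [0.001, 0.049, 0.999, -0.0]
wrist_force: [-0.4, 0.0, 0.1]
width: 0.448
finger_force: 0.0
```

Run:
```python
from h import *
s=robot.camera("side"); t=robot.camera("top")
b=cv2.resize(s[130:215,300:400],None,fx=6,fy=6,interpolation=cv2.INTER_CUBIC);a=cv2.resize(t[150:250,370:410],None,fx=5,fy=5,interpolation=cv2.INTER_CUBIC)
b=cv2.copyMakeBorder(b,0,600-b.shape[0],0,0,0)[:500]
b=cv2.copyMakeBorder(b,0,500-b.shape[0],0,0,0)
cv2.imwrite("pics/g1.png",np.hstack([b,a])); st=robot.get_state(); print(st["eef_pos"],st["width"],st["wrist_force"],robot.finger_overhang)
```

```text
[ 0.54781872 -0.26363492  0.1961935 ] 0.4047178639299202 [0.43308174 0.63585492 0.41871798] 0.1734
```

View pics/g1.png

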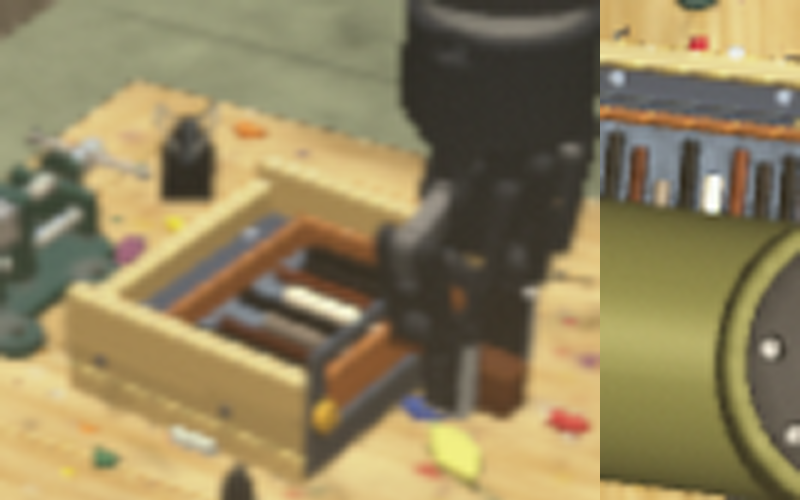

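The fingers straddle the handle near its middle (side crop about (455,370)). I'll lower 3 mm and close.

Request:
arm_command:
  motion:
    - [0.4,0,0,-0.06,0]
    - [0.15,0,0,0,0]
    - [0,0,0,0,0]
    - [0,0,0,0,0]
    - [0,0,0,0,0]
    - [0,0,0,0,0]
    - [0,0,0,0,0]
    - [0,0,0,0,0]

```text
time: 3.2
eef_pos: [0.5476, -0.2635, 0.1922]
ee_rot: [-0.0, 0.049, 0.999, 0.0]
wrist_force: [-0.4, -0.3, -1.4]
width: 0.194
finger_force: 60.9
```

Request:
arm_command:
  motion:
    - [0,0.004,-0.0004,0.03,0]
    - [0,0.004,-0.0004,0.03,0]
    - [0,0.004,-0.0004,0.03,0]
    - [0,0.004,-0.0004,0.03,0]
    - [0,0.005,-0.0005,0.03,0]
    - [0,0.005,-0.0005,0.03,0]
    - [0,0.006,-0.0006,0.03,0]
    - [0,0.006,-0.0006,0.03,0]
    - [0,0,0,0,0]

```text
time: 3.95
eef_pos: [0.5493, -0.2638, 0.2041]
ee_rot: [-0.001, 0.049, 0.999, 0.0]
wrist_force: [-0.5, -0.3, -6.0]
width: 0.199
finger_force: 60.0
```

Request:
arm_command:
  motion:
    - [0,0.006,-0.0006,0.03,0]
    - [0,0.006,-0.0006,0.03,0]
    - [0,0.006,-0.0006,0.02,0]
    - [0,0,0,0,0]

```text
time: 4.28
eef_pos: [0.5504, -0.2638, 0.2085]
ee_rot: [-0.0, 0.049, 0.999, 0.0]
wrist_force: [-1.9, -0.9, -5.0]
width: 0.197
finger_force: 60.0
```

Request:
arm_command:
  motion:
    - [0,0.006,-0.0006,0.02,0]
    - [0,0.006,-0.0006,0.02,0]
    - [0,0,0,0,0]

```text
time: 4.53
eef_pos: [0.5509, -0.2639, 0.2096]
ee_rot: [-0.001, 0.049, 0.999, 0.0]
wrist_force: [-0.0, -1.8, -8.7]
width: 0.2
finger_force: 59.4
```

Request:
arm_command:
  motion:
    - [0,0.006,-0.0006,0.02,0]
    - [0,0.006,-0.0006,0.02,0]
    - [0,0,0,0,0]

```text
time: 4.78
eef_pos: [0.5512, -0.2639, 0.211]
ee_rot: [-0.001, 0.049, 0.999, 0.0]
wrist_force: [-1.7, -2.0, -14.8]
width: 0.192
finger_force: 58.9
```

Run:
```python
from h import *
s=robot.camera("side")
b=cv2.resize(s[155:215,320:395],None,fx=10,fy=10,interpolation=cv2.INTER_CUBIC)
cv2.imwrite("pics/l1.png",b); st=robot.get_state(); print(st["eef_pos"],st["wrist_force"],st["torque"])
```

```text
[ 0.55119909 -0.26386665  0.21102921] [ -0.6598117   -1.93516779 -14.27000407] [-0.75087085  0.80462114 -0.09050753]
```

View pics/l1.png

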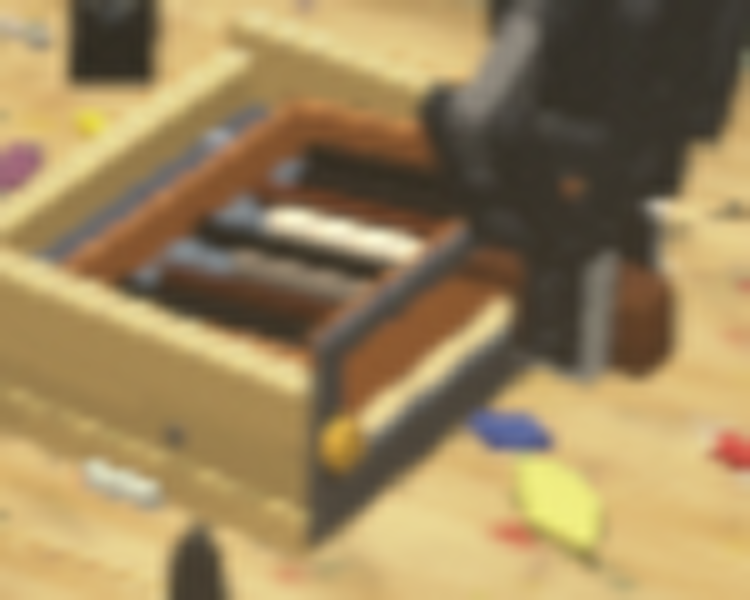

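The light gap at crop (430,380) shows the tray's front edge is above the lip, so the rising force comes from the upper bar. I'll back off by half the clearance and draw.

Request:
arm_command:
  motion:
    - [0,0,0,-0.03,0]
    - [0,0,0,-0.03,0]
    - [0,0,0,-0.03,0]
    - [0,0,0,0,0]

```text
time: 5.17
eef_pos: [0.5527, -0.2641, 0.2101]
ee_rot: [0.002, 0.049, 0.999, -0.001]
wrist_force: [0.2, 0.3, -3.8]
width: 0.198
finger_force: 60.5
```

Request:
arm_command:
  motion:
    - [0,-0.03,0.003,0.003,0]
    - [0,-0.03,0.003,0.003,0]
    - [0,-0.03,0.003,0.003,0]
    - [0,0,0,0,0]

```text
time: 5.5
eef_pos: [0.5471, -0.2635, 0.209]
ee_rot: [0.001, 0.049, 0.999, -0.0]
wrist_force: [0.6, 0.3, -3.0]
width: 0.195
finger_force: 60.5
```

Request:
arm_command:
  motion:
    - [0,-0.03,0.003,0.003,0]
    - [0,-0.03,0.003,0.003,0]
    - [0,-0.03,0.003,0.003,0]
    - [0,0,0,0,0]

```text
time: 5.83
eef_pos: [0.5425, -0.2631, 0.2089]
ee_rot: [0.0, 0.049, 0.999, 0.0]
wrist_force: [-0.7, 0.0, -2.5]
width: 0.199
finger_force: 60.5
```

Request:
arm_command:
  motion:
    - [0,-0.03,0.003,0.003,0]
    - [0,-0.03,0.003,0.003,0]
    - [0,-0.03,0.003,0.003,0]
    - [0,-0.03,0.003,0.003,0]
    - [0,0,0,0,0]

```text
time: 6.25
eef_pos: [0.5365, -0.2625, 0.2096]
ee_rot: [0.0, 0.049, 0.999, 0.0]
wrist_force: [0.7, -0.2, -0.9]
width: 0.199
finger_force: 60.7
```

Request:
arm_command:
  motion:
    - [0,-0.03,0.003,0.003,0]
    - [0,-0.03,0.003,0.003,0]
    - [0,-0.03,0.003,0.003,0]
    - [0,-0.03,0.003,0.003,0]
    - [0,0,0,0,0]

```text
time: 6.67
eef_pos: [0.5305, -0.2618, 0.2102]
ee_rot: [0.0, 0.049, 0.999, 0.0]
wrist_force: [-0.7, -0.3, -0.1]
width: 0.194
finger_force: 60.8
```

Request:
arm_command:
  motion:
    - [0,-0.04,0.004,0.012,0]
    - [0,-0.04,0.004,0.012,0]
    - [0,-0.04,0.004,0.012,0]
    - [0,-0.04,0.004,0.012,0]
    - [0,-0.04,0.004,0.012,0]
    - [0,-0.04,0.004,0.012,0]
    - [0,0,0,0,0]

```text
time: 7.25
eef_pos: [0.5183, -0.2606, 0.2137]
ee_rot: [-0.0, 0.049, 0.999, 0.0]
wrist_force: [0.3, -1.0, -3.8]
width: 0.198
finger_force: 60.5
```

Request:
arm_command:
  motion:
    - [0,-0.04,0.004,0.012,0]
    - [0,-0.04,0.004,0.012,0]
    - [0,-0.04,0.004,0.012,0]
    - [0,-0.04,0.004,0.012,0]
    - [0,-0.04,0.004,0.012,0]
    - [0,-0.04,0.004,0.012,0]
    - [0,0,0,0,0]

```text
time: 7.83
eef_pos: [0.5064, -0.2594, 0.2174]
ee_rot: [0.0, 0.049, 0.999, 0.0]
wrist_force: [1.2, -0.4, -3.0]
width: 0.198
finger_force: 60.6
```

Request:
arm_command:
  motion:
    - [0,-0.04,0.004,0.002,0]
    - [0,-0.04,0.004,0.002,0]
    - [0,-0.04,0.004,0.003,0]
    - [0,-0.04,0.004,0.003,0]
    - [0,-0.04,0.004,0.003,0]
    - [0,-0.04,0.004,0.003,0]
    - [0,-0.04,0.004,0.003,0]
    - [0,-0.04,0.004,0.004,0]
    - [0,0,0,0,0]

```text
time: 8.58
eef_pos: [0.4904, -0.2579, 0.2184]
ee_rot: [0.0, 0.049, 0.999, 0.0]
wrist_force: [-0.0, 0.9, -2.8]
width: 0.196
finger_force: 60.5
```

Request:
arm_command:
  motion:
    - [0,-0.04,0.004,0.004,0]
    - [0,-0.04,0.004,0.004,0]
    - [0,-0.04,0.004,0.004,0]
    - [0,-0.04,0.004,0.004,0]
    - [0,-0.04,0.004,0.004,0]
    - [0,-0.04,0.004,0.004,0]
    - [0,-0.04,0.004,0.004,0]
    - [0,-0.04,0.004,0.004,0]
    - [0,0,0,0,0]

```text
time: 9.33
eef_pos: [0.4744, -0.2562, 0.22]
ee_rot: [0.0, 0.049, 0.999, 0.0]
wrist_force: [0.8, 0.1, -2.3]
width: 0.194
finger_force: 60.5
```

Run:
```python
from h import *
s=robot.camera("side");t=robot.camera("top")
b=cv2.resize(s[145:225,315:415],None,fx=5,fy=5,interpolation=cv2.INTER_CUBIC);a=cv2.resize(t[150:250,345:405],None,fx=4,fy=4,interpolation=cv2.INTER_CUBIC)
cv2.imwrite("pics/l2.png",np.hstack([b,a]))
```

```text
(no output)
```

View pics/l2.png

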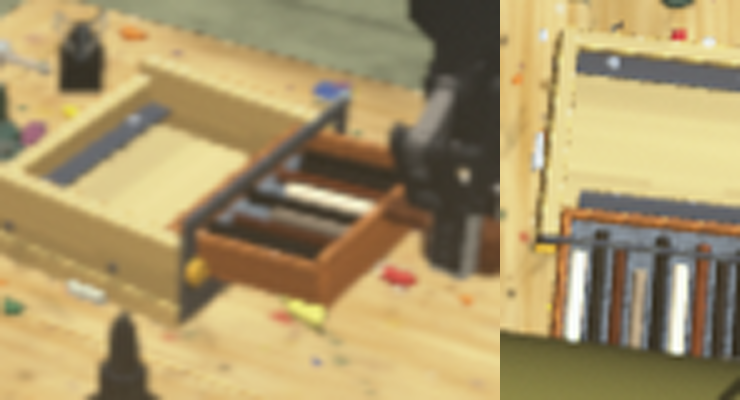

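Tray is half out and nearly level, but sits close to the frame's left post (side crop (200,240)). I'll ease it right about 2 mm while drawing.

Request:
arm_command:
  motion:
    - [0,-0.04,-0.004,0.004,0]
    - [0,-0.04,-0.004,0.004,0]
    - [0,-0.04,-0.004,0.004,0]
    - [0,-0.04,-0.004,0.004,0]
    - [0,-0.04,0.004,0.004,0]
    - [0,-0.04,0.004,0.004,0]
    - [0,-0.04,0.004,0.004,0]
    - [0,0,0,0,0]

```text
time: 10.1
eef_pos: [0.4603, -0.2565, 0.2214]
ee_rot: [-0.0, 0.049, 0.999, 0.0]
wrist_force: [0.7, -0.1, -2.5]
width: 0.198
finger_force: 60.5
```

Request:
arm_command:
  motion:
    - [0,-0.04,0.004,0.005,0]
    - [0,-0.04,0.004,0.005,0]
    - [0,-0.04,0.004,0.005,0]
    - [0,-0.04,0.004,0.005,0]
    - [0,-0.04,0.004,0.005,0]
    - [0,-0.04,0.004,0.01,0]
    - [0,-0.04,0.004,0.01,0]
    - [0,-0.04,0.004,0.02,0]
    - [0,-0.04,0.004,0.02,0]
    - [0,0,0,0,0]

```text
time: 10.93
eef_pos: [0.4425, -0.2547, 0.2259]
ee_rot: [0.0, 0.049, 0.999, -0.0]
wrist_force: [-0.4, 0.1, -2.6]
width: 0.193
finger_force: 60.6
```

Request:
arm_command:
  motion:
    - [0,-0.06,0.006,0.02,0]
    - [0,-0.06,0.006,0.02,0]
    - [0,-0.06,0.006,0.02,0]
    - [0,-0.06,0.006,0.02,0]
    - [0,-0.06,0.006,0.02,0]
    - [0,-0.06,0.006,0.02,0]
    - [0,-0.06,0.006,0.02,0]
    - [0,-0.06,0.006,0.02,0]
    - [0,0,0,0,0]

```text
time: 11.68
eef_pos: [0.4183, -0.2523, 0.2339]
ee_rot: [0.0, 0.049, 0.999, 0.0]
wrist_force: [-1.1, -0.1, -3.6]
width: 0.198
finger_force: 60.6
```

Request:
arm_command:
  motion:
    - [0,0,0,0.08,0]
    - [0,0,0,0.18,0]
    - [0,0,0,0.28,0]
    - [0,0,0,0.28,0]
    - [0,0,0,0.28,0]
    - [0,0,0,0.28,0]
    - [0,0,0,0.28,0]
    - [0,0,0,0.22,0]
    - [0,0,0,0.14,0]
    - [0,0,0,0.08,0]
    - [0,0,0,0,0]

```text
time: 12.6
eef_pos: [0.4188, -0.2523, 0.3394]
ee_rot: [0.001, 0.049, 0.999, -0.0]
wrist_force: [-0.2, -0.3, -3.7]
width: 0.195
finger_force: 60.6
```

Request:
arm_command:
  motion:
    - [0,0.024,0.104,0,0.0005]
    - [0,0.058,0.25,0,0.0013]
    - [0,0.097,0.416,0,0.0022]
    - [0,0.097,0.416,0,0.0022]
    - [0,0.097,0.416,0,0.0022]
    - [0,0.097,0.416,0,0.0022]
    - [0,0.097,0.416,0,0.0022]
    - [0,0.097,0.416,0,0.0022]
    - [0,0.097,0.416,0,0.0022]
    - [0,0.097,0.416,0,0.0022]
    - [0,0.097,0.416,0,0.0022]
    - [0,0.097,0.416,0,0.0022]
    - [0,0.097,0.416,0,0.0022]
    - [0,0.097,0.416,0,0.0022]
    - [0,0.097,0.416,0,0.0022]
    - [0,0.097,0.416,0,0.0022]
    - [0,0.097,0.416,0,0.0022]
    - [0,0.097,0.416,0,0.0022]
    - [0,0.058,0.25,0,0.0013]
    - [0,0.024,0.104,0,0.0005]

```text
time: 14.27
eef_pos: [0.5044, 0.1176, 0.3373]
ee_rot: [-0.001, 0.018, 1.0, -0.0]
wrist_force: [-0.5, -0.2, -2.8]
width: 0.195
finger_force: 60.6
```

Request:
arm_command:
  motion:
    - [0,0,0,-0.1,0]
    - [0,0,0,-0.2,0]
    - [0,0,0,-0.28,0]
    - [0,0,0,-0.28,0]
    - [0,0,0,-0.28,0]
    - [0,0,0,-0.28,0]
    - [0,0,0,-0.2,0]
    - [0,0,0,-0.15,0]
    - [0,0,0,-0.08,0]
    - [0,0,0,0,0]
    - [0,0,0,0,0]

```text
time: 15.18
eef_pos: [0.5046, 0.1158, 0.2465]
ee_rot: [0.0, 0.018, 1.0, 0.0]
wrist_force: [-0.6, 0.6, -2.7]
width: 0.2
finger_force: 60.5
```

Run:
```python
from h import *
s=robot.camera("side");t=robot.camera("top")
cv2.imwrite("pics/sm.png",s);cv2.imwrite("pics/tm.png",t)
b=cv2.resize(s[215:345,190:350],None,fx=3,fy=3,interpolation=cv2.INTER_CUBIC);a=cv2.resize(t[160:260,180:275],None,fx=3.3,fy=3.3,interpolation=cv2.INTER_CUBIC)
h=max(a.shape[0],b.shape[0]); pad=lambda i:cv2.copyMakeBorder(i,0,h-i.shape[0],0,0,0)
cv2.imwrite("pics/p1.png",np.hstack([pad(b),pad(a)])); print(b.shape,a.shape,robot.get_state()["eef_pos"])
```

```text
(390, 480, 3) (330, 314, 3) [0.50472451 0.11600947 0.24700531]
```

View pics/p1.png

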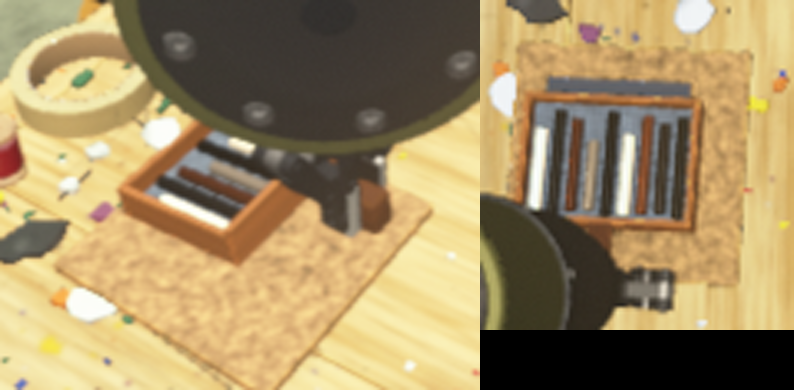

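The tray hangs over the mat, its rear top corners at top crop (530,95) and (702,102) and the front-right at (692,230). I'll lower to just above the mat, then measure numerically.

Request:
arm_command:
  motion:
    - [0,0,0,-0.06,0]
    - [0,0,0,-0.14,0]
    - [0,0,0,-0.16,0]
    - [0,0,0,-0.16,0]
    - [0,0,0,-0.14,0]
    - [0,0,0,-0.08,0]
    - [0,0,0,-0.04,0]
    - [0,0,0,0,0]

```text
time: 15.95
eef_pos: [0.5043, 0.1159, 0.2063]
ee_rot: [-0.0, 0.018, 1.0, -0.0]
wrist_force: [0.2, -0.5, -3.2]
width: 0.198
finger_force: 60.5
```

```bash
cat > meas.py <<'E'
from h import *
def meas(zu,p=0.):
    t=robot.camera("top"); hsv=cv2.cvtColor(t,cv2.COLOR_BGR2HSV).astype(int)
    m=((hsv[:,:,0]<14)|(hsv[:,:,0]>172))&(hsv[:,:,1]>140)&(hsv[:,:,2]>70)
    m=(m*255).astype(np.uint8); m[:170]=0;m[260:]=0;m[:,:185]=0;m[:,255:]=0
    m=cv2.morphologyEx(m,cv2.MORPH_CLOSE,np.ones((3,3)))
    k=max(cv2.findContours(m,0,1)[0],key=cv2.contourArea)[:,0]
    x,y,w,h=cv2.boundingRect(k); print("bbox",x,y,w,h)
    # subpixel edges from mask: first row per column (rear), last col per row (right), first col (left)
    rear=[(c+.0,k[k[:,0]==c][:,1].min()-.5) for c in range(x+6,x+w-6) if (k[:,0]==c).any()]
    right=[(k[k[:,1]==r][:,0].max()+.5,r+.0) for r in range(y+5,y+30) if (k[:,1]==r).any()]
    left=[(k[k[:,1]==r][:,0].min()-.5,r+.0) for r in range(y+5,y+25) if (k[:,1]==r).any()]
    out={}
    for n,L in(("rear",rear),("right",right),("left",left)):
        W=np.array([plane("top",*q,zu+.022)[:2] for q in L],np.float32)
        vx,vy,px,py=cv2.fitLine(W,cv2.DIST_HUBER,0,.001,.001).ravel()
        res=np.abs((W[:,0]-px)*vy-(W[:,1]-py)*vx); out[n]=((px,py),(vx,vy))
        print(n,len(L),np.round([px,py,np.arctan2(vy,vx)],4),"res",res.mean().round(5))
    return t,out
E
python3 - <<'E'
from meas import *
st=robot.get_state(); print(st["eef_pos"],st["wrist_force"])
zu=st["eef_pos"][2]-.1785
t,o=meas(zu); print("zu",zu); cv2.imwrite("pics/tm2.png",t)
E
```

```text
[0.50434461 0.11587153 0.20634619] [ 0.19721371 -0.46377952 -3.23398975]
bbox 214 227 19 9
rear 7 [ 0.5454  0.1065 -1.5639] res 0.0
right 4 [0.5295 0.1073 0.0231] res 0.0
left 4 [0.5294 0.113  0.8002] res 0.0
zu 0.02784619419466966
```

Run:
```python
from h import *
t=cv2.imread("pics/tm2.png");hsv=cv2.cvtColor(t,cv2.COLOR_BGR2HSV)
print("col row180-196 @c=220");print([hsv[r,220].tolist() for r in range(180,200)])
print("row 210 c 236-252");print([(c,hsv[210,c].tolist()) for c in range(236,254)])
print("row 205 c 188-202");print([(c,hsv[205,c].tolist()) for c in range(188,204)])
print("col 240, rows 220-240");print([(r,hsv[r,240].tolist()) for r in range(220,240)])
```

```text
col row180-196 @c=220
[[18, 123, 220], [17, 125, 214], [18, 125, 214], [17, 123, 211], [17, 128, 193], [17, 128, 187], [13, 57, 134], [120, 19, 106], [120, 12, 103], [120, 13, 101], [12, 82, 121], [13, 153, 170], [13, 171, 157], [14, 144, 124], [170, 6, 125], [106, 24, 140], [105, 26, 139], [106, 24, 141], [103, 25, 142], [103, 24, 146]]
row 210 c 236-252
[(236, [107, 15, 117]), (237, [17, 95, 67]), (238, [16, 90, 74]), (239, [16, 71, 68]), (240, [135, 5, 99]), (241, [103, 19, 123]), (242, [18, 95, 62]), (243, [19, 96, 64]), (244, [18, 95, 62]), (245, [14, 126, 119]), (246, [14, 147, 193]), (247, [13, 162, 179]), (248, [14, 168, 123]), (249, [16, 139, 161]), (250, [17, 125, 210]), (251, [18, 127, 201]), (252, [17, 128, 181]), (253, [17, 130, 185])]
row 205 c 188-202
[(188, [21, 107, 226]), (189, [19, 133, 216]), (190, [18, 125, 213]), (191, [18, 125, 216]), (192, [17, 123, 214]), (193, [17, 124, 203]), (194, [18, 127, 201]), (195, [18, 123, 213]), (196, [17, 131, 210]), (197, [15, 154, 202]), (198, [14, 166, 183]), (199, [13, 120, 91]), (200, [16, 44, 149]), (201, [33, 11, 228]), (202, [53, 4, 250]), (203, [33, 9, 246])]
col 240, rows 220-240
[(220, [104, 22, 128]), (221, [105, 17, 118]), (222, [105, 17, 119]), (223, [105, 17, 119]), (224, [105, 17, 118]), (225, [103, 19, 119]), (226, [105, 24, 127]), (227, [12, 95, 169]), (228, [13, 152, 188]), (229, [13, 170, 141]), (230, [14, 167, 127]), (231, [17, 135, 177]), (232, [17, 127, 207]), (233, [18, 125, 213]), (234, [18, 127, 205]), (235, [18, 128, 199]), (236, [17, 126, 202]), (237, [18, 127, 209]), (238, [18, 125, 220]), (239, [18, 126, 225])]
```

```bash
python3 - <<'E'
s=open('meas.py').read()
a=s.index("    m=((hsv"); b=s.index("    m=(m*255)")
s=s[:a]+"    m=(hsv[:,:,0]<16)&(hsv[:,:,0]>8)&(hsv[:,:,1]>110)|(hsv[:,:,1]<100)|(hsv[:,:,2]<110)\n"+s[b:]
s=s.replace("m[:,255:]=0","m[:,258:]=0;m[:186]=0")
s=s.replace("rear=[","k=k[k[:,1]>=0]; y+=5\n    rear=[").replace("range(y+5,y+30)","range(y+5,y+34)")
open('meas.py','w').write(s)
E
python3 - <<'E'
from meas import *
t,o=meas(.028);
E
```

```text
bbox 185 186 65 74
rear 53 [ 0.6377  0.1151 -1.4863] res 0.01009
right 29 [ 0.5922  0.0482 -0.0644] res 0.00052
left 20 [ 0.592   0.1694 -0.0605] res 0.00061
```

Run:
```python
from h import *
t=cv2.imread("pics/tm2.png");hsv=cv2.cvtColor(t,cv2.COLOR_BGR2HSV).astype(float)
s=np.where(hsv[:,:,0]>90,0,hsv[:,:,1]); R=[];F=[]
for c in range(203,245,2):
    p=s[184:196,c]; i=np.where((p[:-1]<90)&(p[1:]>=90))[0]
    if len(i): i=i[0]; R.append(plane("top",c,184+i+(90-p[i])/(p[i+1]-p[i]),.047)[:2])
for c in range(233,246):
    v=hsv[225:234,c,2]; d=np.diff(v); i=d.argmin(); F.append(plane("top",c,225+i+.5,.056)[:2])
for n,A in(("rear",R),("front",F)):
    A=np.array(A,np.float32); vx,vy,px,py=cv2.fitLine(A,cv2.DIST_HUBER,0,.001,.001).ravel()
    print(n,len(A),"x at y=.109:",px+(.109-py)*vx/vy,"yaw",np.arctan(-vx/vy),"res",np.abs((A[:,0]-px)*vy-(A[:,1]-py)*vx).mean())
```

```text
rear 20 x at y=.109: 0.62895846 yaw -0.033558328 res 0.00021277268
front 13 x at y=.109: 0.54075116 yaw 0.006875948 res 1.501539e-08
```

Request:
arm_command:
  motion:
    - [0,0.05,0.02,0,0]
    - [0,0.05,0.02,0,0]
    - [0,0,0,-0.03,0]
    - [0,0,0,-0.03,0]
    - [0,0,0,-0.03,0]
    - [0,0,0,-0.02,0]
    - [0,0,0,0,0]

```text
time: 16.63
eef_pos: [0.5095, 0.118, 0.2018]
ee_rot: [0.0, 0.018, 1.0, 0.0]
wrist_force: [-1.4, -0.8, 0.1]
width: 0.196
finger_force: 61.0
```

Request:
arm_command:
  motion:
    - [0,-0.006,0,-0.03,0]
    - [0,-0.006,0,-0.03,0]
    - [0,-0.006,0,-0.03,0]
    - [0,-0.006,0,-0.03,0]
    - [0,0,0,0,0]

```text
time: 17.05
eef_pos: [0.5084, 0.118, 0.1957]
ee_rot: [0.0, 0.018, 1.0, 0.0]
wrist_force: [-1.5, 0.8, 3.1]
width: 0.197
finger_force: 61.3
```

Request:
arm_command:
  motion:
    - [0,-0.005,0,-0.03,0]
    - [0,-0.005,0,-0.03,0]
    - [0,-0.004,0,-0.02,0]
    - [0,0,0,0,0]

```text
time: 17.38
eef_pos: [0.5076, 0.118, 0.1914]
ee_rot: [0.0, 0.018, 1.0, 0.0]
wrist_force: [-1.2, 0.5, 2.4]
width: 0.2
finger_force: 61.4
```

Request:
arm_command:
  motion:
    - [0,-0.003,0,-0.02,0]
    - [0,-0.003,0,-0.02,0]
    - [0,-0.003,0,-0.02,0]
    - [0,0,0,0,0]

```text
time: 17.72
eef_pos: [0.5071, 0.118, 0.1882]
ee_rot: [-0.0, 0.018, 1.0, 0.0]
wrist_force: [-0.9, -0.2, 1.6]
width: 0.198
finger_force: 61.3
```

Request:
arm_command:
  motion:
    - [0,-0.002,0,-0.02,0]
    - [0,-0.002,0,-0.01,0]
    - [0,0,0,0,0]

```text
time: 17.97
eef_pos: [0.5069, 0.118, 0.187]
ee_rot: [-0.0, 0.018, 1.0, 0.0]
wrist_force: [-2.7, 0.2, 2.5]
width: 0.197
finger_force: 61.4
```

Request:
arm_command:
  motion:
    - [0,0,0,-0.02,0]
    - [0,0,0,0,0]

```text
time: 18.13
eef_pos: [0.5069, 0.118, 0.1865]
ee_rot: [-0.0, 0.018, 1.0, -0.0]
wrist_force: [-3.6, -0.1, 6.2]
width: 0.197
finger_force: 61.7
```

The rising force at TCP z 0.1865, the height I worked out for level, says the tray is flat. I'll check its position before releasing.

```bash
cat > m2.py <<'E'
from meas import *
t,o=meas(.008); cv2.imwrite("pics/tm3.png",t)
hsv=cv2.cvtColor(t,cv2.COLOR_BGR2HSV).astype(float)
s=np.where(hsv[:,:,0]>90,0,hsv[:,:,1]); R=[];F=[]
for c in range(203,245,2):
    p=s[182:196,c]; i=np.where((p[:-1]<90)&(p[1:]>=90))[0]
    if len(i): i=i[0]; R.append(plane("top",c,182+i+(90-p[i])/(p[i+1]-p[i]),.030)[:2])
for c in range(231,245):
    v=hsv[223:234,c,2]; d=np.diff(v); i=d.argmin(); F.append(plane("top",c,223+i+.5,.036)[:2])
for n,A in(("rear",R),("front",F)):
    A=np.array(A,np.float32); vx,vy,px,py=cv2.fitLine(A,cv2.DIST_HUBER,0,.001,.001).ravel()
    print(n,len(A),"x at y=.1124:",px+(.1124-py)*vx/vy,"yaw",np.arctan(-vx/vy),"res",np.abs((A[:,0]-px)*vy-(A[:,1]-py)*vx).mean())
(l,a),(r,b)=o["left"],o["right"]; f=lambda p,d:p[1]+(.588-p[0])*d[1]/d[0]
print("centre y",(f(l,a)+f(r,b))/2,"width",f(l,a)-f(r,b))
E
python3 m2.py
```

```text
bbox 185 186 65 74
rear 53 [ 0.642   0.116  -1.5626] res 0.00927
right 29 [ 0.5809  0.0522 -0.0516] res 0.00069
left 20 [ 0.5931  0.1743 -0.036 ] res 0.00064
rear 20 x at y=.1124: 0.633935 yaw -0.0344394 res 0.00019578842
front 14 x at y=.1124: 0.54182446 yaw 0.04854353 res 0.0023264233
centre y 0.11318183 width 0.12265086
```

Centre is (0.589,0.113), yaw about -0.035, against the mat's (0.588,0.1125), -0.036. Good, so I'll release and withdraw.

Request:
arm_command:
  motion:
    - [0,0,0,0.01,0]
    - [0.3,0,0,0,0]
    - [0.5,0,0,0,0]
    - [0.6,0,0,0,0]
    - [0.6,0,0,0,0]
    - [0.6,0,0,0,0]

```text
time: 18.68
eef_pos: [0.5068, 0.1178, 0.1862]
ee_rot: [-0.0, 0.018, 1.0, -0.0]
wrist_force: [0.5, 0.4, -0.1]
width: 0.604
finger_force: 0.0
```

Request:
arm_command:
  motion:
    - [0.6,0,0,0.04,0]
    - [0.6,0,0,0.1,0]
    - [0.6,0,0,0.2,0]
    - [0.6,0,0,0.3,0]
    - [0.6,0,0,0.4,0]
    - [0.6,0,0,0.5,0]
    - [0.6,0,0,0.5,0]
    - [0.6,-0.3,0,0.3,0]
    - [0.6,-0.4,0,0.1,0]
    - [0.6,-0.4,0,0,0]
    - [0.6,-0.4,0,0,0]
    - [0.6,-0.2,0,0,0]
    - [0.6,0,0,0,0]
    - [0.6,0,0,0,0]

```text
time: 19.85
eef_pos: [0.4218, 0.118, 0.3099]
ee_rot: [0.001, 0.018, 1.0, 0.001]
wrist_force: [-0.4, -0.6, 0.6]
width: 0.597
finger_force: 0.0
```

```bash
python3 m2.py
python3 - <<'E'
from h import *
a=cv2.imread("pics/top0.png");b=cv2.imread("pics/tm3.png")
d=cv2.absdiff(a,b).max(2)
for n,(x,y) in {"ink":(307,222),"jar":(304,163)}.items():
    print(n,"changed px",int((d[y-16:y+16,x-16:x+16]>40).sum()))
E
```

```text
bbox 195 186 55 74
rear 43 [ 0.642   0.1148 -1.5626] res 0.00044
right 29 [ 0.5861  0.0523 -0.0322] res 0.00063
left 20 [ 0.5931  0.1743 -0.036 ] res 0.00064
rear 20 x at y=.1124: 0.63401973 yaw -0.036722496 res 0.00019429383
front 14 x at y=.1124: 0.54182446 yaw 0.04854353 res 0.0023264233
centre y 0.1133824 width 0.12224972
ink changed px 0
jar changed px 0
```

```bash
python3 -c "
from cell import robot
print(robot.sign_off())"
```

```text
the job is handed in; nothing more can be done
None
```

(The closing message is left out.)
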